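Shut the dust extractor's filter cover and lock its quarter-turn fastener

TASK

The filter cover of the bench dust extractor has been left standing open. Push it shut with the fingertips, then set a fingertip (or both) in the slot of its round quarter-turn fastener and turn it clockwise, seen from above, the full quarter turn until it stops, so that the cover stays locked down flat; then leave it. Only push: do not lift the cover any further open, and leave the brush pot, jar, dish and wrist rest as they stand.

Things in the scene. Friction and masses are not known exactly. Their poses are not given: they have to be found in the camera images.
- extractor: Bench dust extractor, fixed to the bench: white sheet-steel case 240 mm deep (its x) x 300 mm wide (its y) x 120 mm high, with the grey filter cover on top. Origin at the centre of its underside on the bench; its x axis points from the front (switch and dial, towards the robot) to the rear, z up. A fixed white strip 30 mm deep along the rear of the top stands to 140 mm, level with the shut cover.
- cover (a joint): Cover hinge angle in rad: 0 = shut flat, growing as the front edge rises. Starts at 0.3 to 0.7 and stays where left (friction hinge; 2 to 6 N straight down near the front edge moves it). Two sprung buffers under the front corners begin to touch at 0.02; unlocked, they push the shut cover back up to about 0.016 (2.5 mm at the fastener); some 8 to 10 N downward on the fastener presses it flat.
- cover_hinge (a point): Middle of the cover's rear edge, on its top face; the hinge axis runs 20 mm beneath it along the extractor's y. The cover is a grey panel 20 mm thick, 210 mm from hinge to front edge, 300 mm wide; shut, its top is 140 mm above the bench and this point is at x +90 mm, y 0 in the extractor's frame.
- cover_front (a point): Middle of the cover's front edge, on its top face, 210 mm from cover_hinge. Extractor frame with the cover shut: x -120 mm, y 0, z 140 mm. The cover is plain on both sides of the fastener (from 40 to 150 mm sideways of its middle line): a good place to push.
- fastener (a joint): Turn of the fastener in rad, growing clockwise from above: 0 unlocked (slot parallel to the front edge), 1.571 locked (slot at right angles to it), firm stops at both. Starts at 0 to 0.2, stays where left, takes 0.1 to 0.25 N m. A tongue under the cover turns with it; with the cover down to within about 3 mm at the fastener it slides under a ramped ledge in the case, drawing the cover flat.
- turnplate: The fastener's round aluminium plate, 74 mm across, 1 mm proud of the cover's top, on its middle line, centre 46 mm behind the front edge (x -74 mm in the extractor's frame when shut). A slot crosses it: 26 mm wide, 62 mm long with rounded ends, 14 mm deep, closed floor. Origin on the axis 19 mm below the plate's top; x along the slot, z upward out of the cover.
- slot_floor (a point): Centre of the slot's floor, on the fastener's axis, 14 mm below the turn-plate's top; 127 mm above the bench with the cover shut. Same axes as turnplate.
- brush_pot_mid (a point): Bystander: white porcelain pot with a blue band and four brushes in it, 76 mm across, 95 mm high (brushes to 195 mm). Point on its axis 47.5 mm up.
- jar_mid (a point): Bystander: white jar with an orange cap, 56 mm across, 85 mm high. Point on its axis half-way up.
- dish_mid (a point): Bystander: white covered porcelain dish, 108 mm across, 56 mm high over its knob. Point on its axis half-way up.
- wrist_rest_mid (a point): Bystander: painter's wooden wrist rest, a block 90 x 200 x 50 mm. Its centre.
There are look-alikes about, which are no part of the job. Leave any orange look-alike of the part that bears brush_pot_mid alone. What is shaped like the part that bears dish_mid but orange is not meant.

How it is judged:
By the outcome, as a careful person would: the job done as asked, in the order asked, and still so for the second after the job is handed in, with the robot touching nothing.
It also fails if it takes over 48 s, if anything falls off the work surface, if the arm or the gripper's body presses on something with over 40 N, if the wrist force passes 120 N, or if a joint passes its speed limit or range.

ROBOT

A 7-joint arm with a two-finger parallel gripper is mounted at the origin on the work surface. World frame = base frame: x ahead of the robot, y to its left, z up, the work surface at z = 0. Lengths are in m, angles in rad, forces in N, time in s.
With the tool pointing down it reaches from about 0.425 to 1.025 m from the base axis. Payload 9.4 kg.
Tool frame: the origin (TCP) lies at the very end of the fingers, on their centre line; the grasp point (between the pads) lies 19 mm behind it (bot.pinch_z is the distance from the TCP to the grasp point, in m); y points along the fingers, z is the direction in which the jaws open and shut, and the axes are right-handed (so a half turn about y gives the same grasp; the last joint's range is limited). The gripper opens to 93 mm and grips with 3 to 60 N. Pads are 15 mm wide; open, the fingers measure 128 mm over their backs; the gripper's body (75 mm by 188 mm) begins 65 mm behind the grasp point.
Start: joints at [-1.342, 0.599, -0.003, 1.599, 0.002, 0.943, -0.08], TCP at [0.218, 0.691, 0.219] pointing down, gripper open.
Joint ranges: [-2.57, 2.57], [-0.35, 1.97], [-1.29, 1.29], [0.11, 2.56], [-1.05, 4.19], [0.11, 1.86], [-2.63, 2.63]. Speed limits (rad/s): [2.22, 2.22, 3.01, 3.01, 3.14, 3.14, 3.14].

INTERFACE

Orientations are given as a unit quaternion [x, y, z, w].
In Python, from plant import bot, fingers, planner, grab_frame, camera_params gives the robot as it stands. Calls block until the motion is done:
- bot.reach(position, orientation): joint-space move of the TCP to a pose.
- bot.move_l(position, rot=None, max_speed=0.15, threshold=None): straight line of the TCP; rot=None keeps the orientation; max_speed is the mean speed in m/s. With threshold (N) it stops when the force on the tool has changed by that much, and returns True; else False.
- bot.move_j(angles): joint-space move.
- fingers.command_gripper(opening): finger opening in m; the grip force is fixed at half the most; returns when the fingers have stopped.
- bot.dwell(seconds).
- planner.inverse_kinematics(position, orientation): joint angles nearest the present ones, or None.
- bot.observe(): the state.
- grab_frame(name): name is "scene" or "side" or "wrist"; returns the picture (384x512x3 uint8, red, green, blue); there is no depth.
- camera_params(name): a dict with "fx", "fy", "cx", "cy" (pixels), "rvec" (rotation vector, rad) and "tvec" (3), from world to camera coordinates, as OpenCV has them. Camera axes: x right, y down, z forward; pixel columns grow to the right and rows downward; lengths in m; the calibration is good to about 2 mm. A picture is of the moment at which its call begins: read the wrist's pose just before it. camera_params takes no time and is no camera call; for the wrist camera it gives the pose at the moment of the call.
A pose or a line that the arm cannot do raises bot.IKError and nothing moves.
- bot.job_done(): hands the job in, once; it reports no verdict.
The state is a dict: "clock": time; "joint_pos": joint angles; "qvel": joint speeds; "effort": joint torques, N m; "tool_pos": TCP position; "orientation": TCP orientation; "contact_force": force on the tool from outside, world axes, zero at the start; "moment": the same for the moment, N m; "width": finger opening in m.
Only numpy, scipy, OpenCV 4.12 (cv2) and the standard library are available. Lean on these libraries where they do the work, as an engineer would, in place of code of your own. Each camera call takes 0.05 s, during which the arm holds its last target.

## Working session

There is one attempt and no reset: what is moved stays moved. The work goes in short steps, each a Python script; the robot and the scene stay as the last script left them, time stands still between calls to the robot, and variables do not carry over. Pictures are saved under pics/ and viewed, and the job is handed in when it is done.

```bash
ls; mkdir -p pics; python3 - <<'E'
from plant import bot, grab_frame, camera_params
import cv2
for n in ("scene","side","wrist"):
    p=camera_params(n); print(n,p)
    cv2.imwrite(f"pics/{n}0.png",grab_frame(n)[:,:,::-1])
o=bot.observe(); print(o['clock'],o['tool_pos'],o['orientation'],o['width'])
E
```

```text
pics
scene {'fx': 471.84881456337087, 'fy': 471.84881456337087, 'cx': 251.29663881638047, 'cy': 181.14899697824788, 'rvec': array([ 0.94899797,  2.40794936, -1.10611179]), 'tvec': array([ 0.41214803, -0.18749981,  1.96381347])}
side {'fx': 351.29846992332233, 'fy': 351.29846992332233, 'cx': 258.27515578117493, 'cy': 188.87310939396252, 'rvec': array([ 2.16083855,  0.49622212, -0.22388806]), 'tvec': array([-0.56390609, -0.04703598,  1.15537927])}
wrist {'fx': 305.81889606488147, 'fy': 305.81889606488147, 'cx': 252.12110262232687, 'cy': 191.83649641626937, 'rvec': array([-2.3500644 , -1.72381279, -0.23122063]), 'tvec': array([-0.72307107, -0.03207694,  0.38912629])}
0.15 [0.21815587 0.69103747 0.2179598 ] [ 0.69927635 -0.10768038  0.10764434 -0.69844844] 0.09298908404188137
```

View pics/scene0.png

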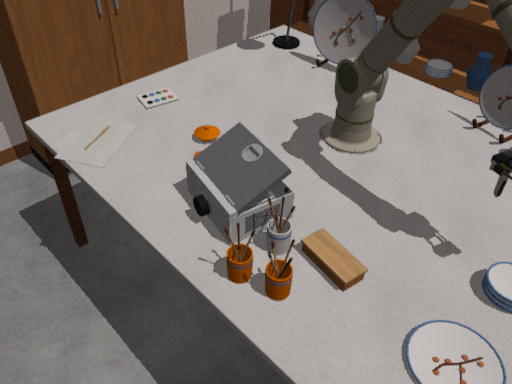

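View pics/side0.png

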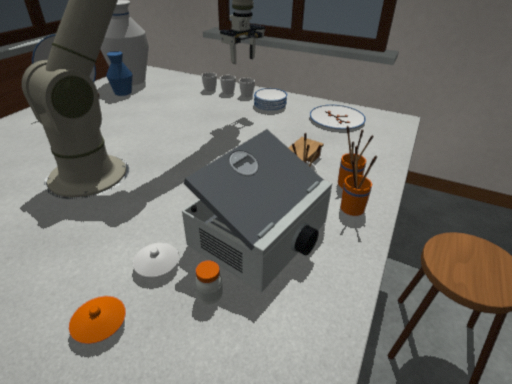

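View pics/wrist0.png

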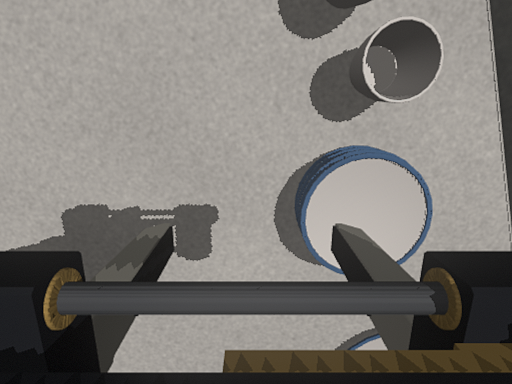

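The extractor is at scene (240,185) and side (257,205). The turn-plate is at scene (253,153) and side (243,162), near the raised edge on the robot's side. I'll enlarge both views to measure.

```bash
python3 - <<'E'
import cv2
a=cv2.imread("pics/scene0.png")[110:260,170:310]
cv2.imwrite("pics/scene0c.png",cv2.resize(a,None,fx=4,fy=4,interpolation=cv2.INTER_CUBIC))
a=cv2.imread("pics/side0.png")[120:290,170:350]
cv2.imwrite("pics/side0c.png",cv2.resize(a,None,fx=3.5,fy=3.5,interpolation=cv2.INTER_CUBIC))
E
```

```text
(no output)
```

View pics/scene0c.png

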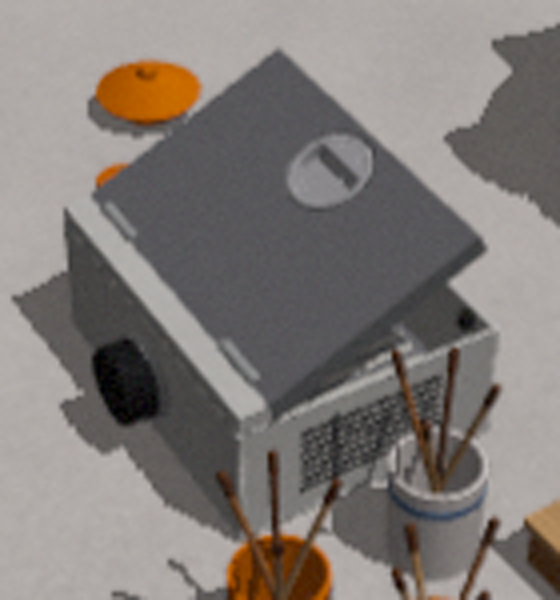

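View pics/side0c.png

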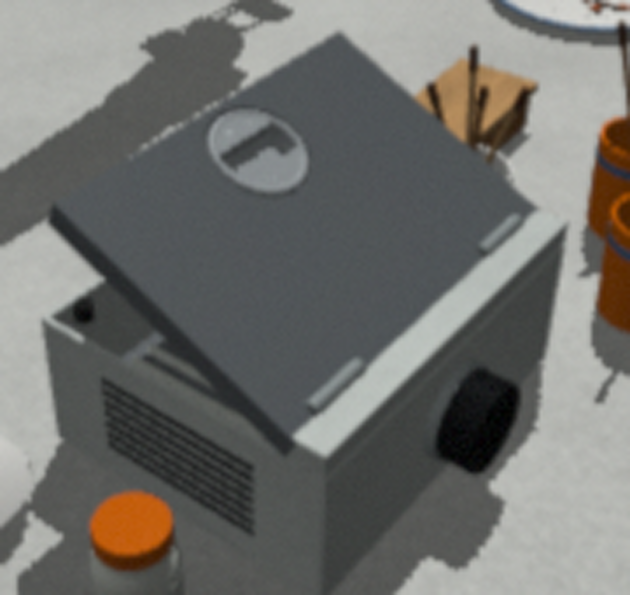

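```bash
cat > h.py <<'E'
import numpy as np, cv2
from plant import bot, fingers, planner, grab_frame, camera_params
def P(n):
    p=camera_params(n); R=cv2.Rodrigues(np.array(p['rvec']))[0]; K=np.array([[p['fx'],0,p['cx']],[0,p['fy'],p['cy']],[0,0,1]])
    return K,R,np.array(p['tvec'])
def tri(a,b,n1="scene",n2="side"):
    Ms=[]
    for n in(n1,n2):
        K,R,t=P(n); Ms.append(K@np.c_[R,t])
    X=cv2.triangulatePoints(Ms[0],Ms[1],np.float64(a).reshape(2,1),np.float64(b).reshape(2,1))[:,0]
    X=X[:3]/X[3]
    e=[np.round((m@np.r_[X,1])[:2]/(m@np.r_[X,1])[2]-q,1) for m,q in zip(Ms,(a,b))]
    return X,e
def plane(uv,z,n):
    K,R,t=P(n); d=R.T@np.linalg.solve(K,np.r_[uv,1.]); c=-R.T@t
    return c+d*(z-c[2])/d[2]
def proj(X,n):
    K,R,t=P(n); q=K@(R@X+t); return q[:2]/q[2]
E
python3 - <<'E'
from h import *
pts=dict(frontL=((240,122.5),(184.3,179.4)),frontR=((291.5,171.3),(267.1,129.4)),
stripL=((186.5,162.5),(262.9,251.4)),stripR=((230,214.5),(332,185.1)),plate=((252.5,153),(243.7,163.1)))
X={}
for k,(a,b) in pts.items():
    X[k],e=tri(a,b); print(k,X[k].round(4),e)
for k in('stripL','stripR'):
    print(k,[plane(pts[k][i],.14,n).round(4) for i,n in enumerate(("scene","side"))])
n=np.linalg.norm
print(n(X['frontL']-X['frontR']),n(X['stripL']-X['stripR']))
E
```

```text
frontL [ 0.5032 -0.1309  0.223 ] [array([-0.1,  0.2]), array([-0.4, -0.5])]
frontR [0.5656 0.1687 0.2214] [array([-0.1,  0.1]), array([-0.1, -0.2])]
stripL [ 0.7111 -0.1707  0.135 ] [array([-0.2,  0.1]), array([-0.5, -0.4])]
stripR [0.7719 0.1176 0.1369] [array([-0.6,  0.5]), array([-1.1, -1. ])]
plate [0.5759 0.0085 0.2064] [array([-0.1,  0.1]), array([-0.3, -0.3])]
stripL [array([ 0.7139, -0.1655,  0.14  ]), array([ 0.7143, -0.1758,  0.14  ])]
stripR [array([0.7714, 0.1196, 0.14  ]), array([0.7764, 0.11  , 0.14  ])]
0.3060341650736444 0.2946457387346715
```

```bash
cat >> h.py <<'E'
from scipy.spatial.transform import Rotation as Ro
A=np.deg2rad(-11.85)
ex=np.array([np.cos(A),np.sin(A),0]); ey=np.array([-np.sin(A),np.cos(A),0])
O=np.array([0.6255,-0.0011,0])
def W(x,y,z): return O+x*ex+y*ey+np.array([0,0,z])
def Q(psi): # tool down, jaw direction at yaw psi
    z=np.array([np.cos(psi),np.sin(psi),0]); y=np.array([0,0,-1.]); x=np.cross(y,z)
    return Ro.from_matrix(np.c_[x,y,z]).as_quat()
E
python3 - <<'E'
from h import *
print('pot',plane((280,235),.05,"scene").round(3),'rest',plane((333,258),.05,"scene").round(3))
print('jar',plane((207.5,270),.085,"side").round(3),'dish',plane((155,260),.03,"side").round(3))
F=W(-.074,0,.14)
print('F',F,O)
print(Ro.from_quat(bot.observe()['orientation']).as_matrix().round(2))
for d in (0,180):
  for deg in (78,60,30,0,-12,-35):
    q=planner.inverse_kinematics(W(-.074,0,.2),Q(np.deg2rad(deg+d))); print(d,deg,None if q is None else np.round(q,2))
for p in (W(-.08,-.075,.35),W(-.08,-.075,.13)): print(planner.inverse_kinematics(p,Q(A+np.pi/2)),planner.inverse_kinematics(p,Q(A-np.pi/2)))
E
```

```text
pot [0.657 0.222 0.05 ] rest [0.609 0.392 0.05 ]
jar [ 0.612 -0.227  0.085] dish [ 0.457 -0.218  0.03 ]
F [0.55307705 0.01409591 0.14      ] [ 0.6255 -0.0011  0.    ]
[[ 0.95 -0.    0.3 ]
 [-0.3  -0.    0.95]
 [ 0.   -1.   -0.  ]]
0 78 [-0.19  0.42  0.08  2.02 -0.05  0.71  1.29]
0 60 [-0.24  0.42  0.15  2.02 -0.1   0.71  1.02]
0 30 [-0.32  0.43  0.27  2.03 -0.17  0.71  0.58]
0 0 [-0.41  0.44  0.39  2.03 -0.25  0.72  0.14]
0 -12 [-0.44  0.45  0.44  2.03 -0.29  0.72 -0.03]
0 -35 [-0.51  0.46  0.54  2.04 -0.35  0.73 -0.36]
180 78 [-0.67  0.53  0.81  2.05 -0.54  0.79 -1.31]
180 60 [-0.82  0.67  1.12  2.05 -0.77  0.92 -1.36]
180 30 [-0.82  0.67  1.12  2.05 -0.77  0.92 -1.89]
180 0 [-0.82  0.67  1.12  2.05 -0.77  0.92 -2.41]
180 -12 [ 0.12  0.44 -0.34  2.    0.21  0.74  2.58]
180 -35 [ 0.03  0.43 -0.22  2.    0.13  0.72  2.26]
[-0.34351428  0.24424708  0.44154163  1.88537403 -0.12027479  1.03777752
  1.51180849] [-0.828506    0.43097066  1.22034326  1.90689012 -0.45088077  1.12070823
 -1.21025246]
[ 0.00533102  0.49902595 -0.00373364  2.11560849  0.00355294  0.52696388
  1.36295656] [-0.41868077  0.57704386  0.62512206  2.14151852 -0.60038986  0.60053703
 -1.13812882]
```

```bash
python3 - <<'E'
from h import *
o=bot.observe(); p=o['tool_pos'].copy(); p=np.array(p); p[2]=.36
bot.move_l(p,max_speed=.2)
fingers.command_gripper(0.0)
q=Q(A+np.pi/2)
bot.reach(W(-.075,-.078,.33),q)
o=bot.observe(); print(o['clock'],o['tool_pos'],o['contact_force'],o['width'],o['joint_pos'])
cv2.imwrite("pics/w1.png",grab_frame("wrist")[:,:,::-1]); cv2.imwrite("pics/s1.png",grab_frame("side")[:,:,::-1])
E
```

```text
5.3333 [ 0.53633371 -0.06124263  0.32992834] [0.13916567 0.52548659 0.94799692] 0.0004927925822951226 [-0.44184024  0.28626833  0.59196154  1.91057199 -0.1885126   0.999696
  1.59901414]
```

View pics/w1.png

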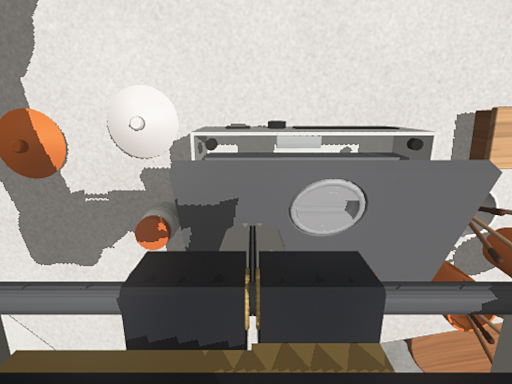

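View pics/s1.png

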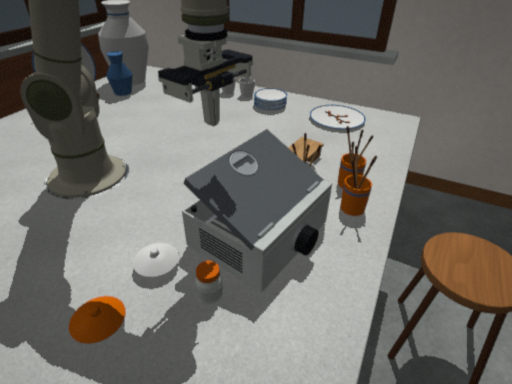

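```bash
python3 - <<'E'
from h import *
print(proj(np.array(bot.observe()['tool_pos']),"side"))
bot.move_l(W(-.080,-.078,.225),max_speed=.15,threshold=15)
for x,z in((-.083,.205),(-.087,.185),(-.090,.165),(-.092,.152),(-.093,.145),(-.093,.1415)):
    r=bot.move_l(W(x,-.078,z),max_speed=.07,threshold=22)
    o=bot.observe(); print(r,round(o['clock'],2),o['tool_pos'].round(4),o['contact_force'].round(1))
    if r: break
E
```

```text
[210.94879245 124.12134954]
False 6.72 [ 0.5281 -0.0604  0.2048] [-0.  -0.3 -0.4]
False 7.17 [ 0.5242 -0.0597  0.1847] [-0.6  0.3 -0.6]
False 7.61 [ 0.5213 -0.0591  0.1648] [-0.4  0.3 -0. ]
False 7.95 [ 0.5192 -0.0586  0.1517] [-0.4 -0.6  0.4]
False 8.2 [ 0.5183 -0.0583  0.1448] [ 0.1  0.5 -0.6]
False 8.45 [ 0.5184 -0.0584  0.1416] [-1.1 -0.4  2.7]
```

```bash
python3 - <<'E'
from h import *
a=grab_frame("side")[:,:,::-1]; b=grab_frame("scene")[:,:,::-1]
cv2.imwrite("pics/s2.png",np.hstack([cv2.resize(a[110:290,160:350],(400,380)),cv2.resize(b[100:260,165:325],(380,380))]))
E
```

```text
(no output)
```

View pics/s2.png

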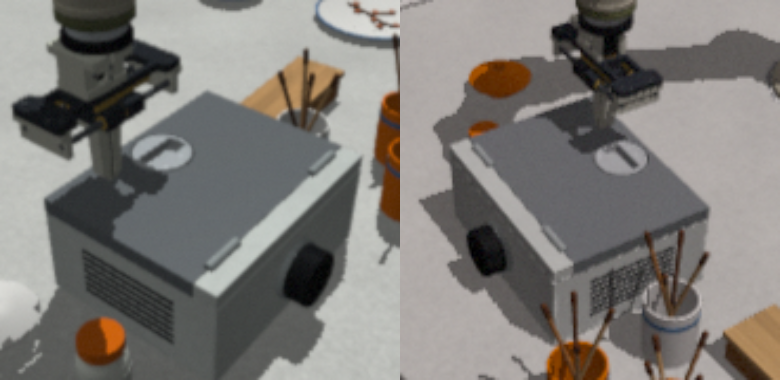

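The cover is shut with the fingertip clear of the plate. Next I'll lift and measure the plate and slot with the wrist camera.

```bash
python3 - <<'E'
from h import *
bot.move_l(W(-.06,-.078,.28),max_speed=.2)
import json
p=P("wrist"); g=grab_frame("wrist")[:,:,::-1]
np.savez("w2.npz",K=p[0],R=p[1],t=p[2]); cv2.imwrite("pics/w2.png",g)
a=grab_frame("side")[:,:,::-1]; b=grab_frame("scene")[:,:,::-1]
cv2.imwrite("pics/side2.png",a);cv2.imwrite("pics/scene2.png",b)
o=bot.observe(); print(o['clock'],o['contact_force'].round(1))
E
```

```text
9.5583 [-0.5 -0.9 -0.3]
```

View pics/w2.png

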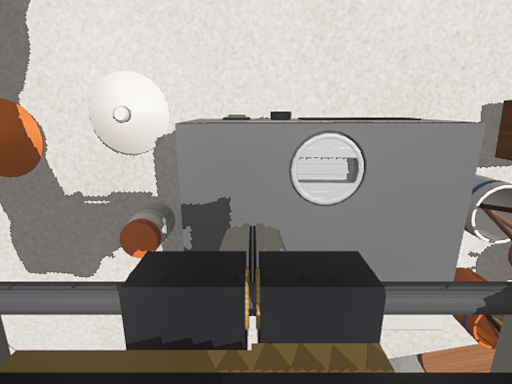

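The plate is at wrist pixel (328,169), with the slot lying nearly parallel to the front edge. Next I'll fit the plate circle and slot outline.

```bash
python3 - <<'E'
from h import *
g=cv2.imread("pics/w2.png"); c=g[125:215,280:376]
cv2.imwrite("pics/w2c.png",cv2.resize(c,None,fx=6,fy=6,interpolation=cv2.INTER_CUBIC))
gray=cv2.cvtColor(g,cv2.COLOR_BGR2GRAY)
m=(gray>165).astype(np.uint8); m[:, :270]=0; m[:,390:]=0; m[:125]=0; m[215:]=0
cs,_=cv2.findContours(m,cv2.RETR_EXTERNAL,cv2.CHAIN_APPROX_NONE)
k=max(cs,key=cv2.contourArea); print(cv2.fitEllipse(k), cv2.contourArea(k))
d=np.load("w2.npz"); K,R,t=d['K'],d['R'],d['t']
def pl(uv,z):
    r=R.T@np.linalg.solve(K,np.r_[uv,1.]); cc=-R.T@t; return cc+r*(z-cc[2])/r[2]
e=cv2.fitEllipse(cv2.convexHull(k)); print(e)
X=pl(e[0],.1435); print('plate wrist',X, 'pred',W(-.074,0,.14))
print('cover corners',pl((177,123),.144),pl((481,122),.144),'pred',W(-.12,-.15,.14),W(-.12,.15,.14))
for n in("side","scene"):
    g=cv2.imread(f"pics/{n}2.png"); gray=cv2.cvtColor(g,cv2.COLOR_BGR2GRAY)
    u=proj(W(-.074,0,.1435),n).round().astype(int); x0,y0=u-30
    s=gray[y0:y0+60,x0:x0+60]; mm=(s>140).astype(np.uint8)
    mm=cv2.morphologyEx(mm,cv2.MORPH_OPEN,np.ones((2,2)))
    cs,_=cv2.findContours(mm,cv2.RETR_EXTERNAL,cv2.CHAIN_APPROX_NONE)
    cs=[q for q in cs if cv2.contourArea(q)>60]; k=min(cs,key=lambda q:abs(cv2.moments(q)['m10']/cv2.moments(q)['m00']-30))
    e=cv2.fitEllipse(cv2.convexHull(k)); print(n,u,e,plane(np.array(e[0])+[x0,y0],.1435,n))
E
```

```text
((327.2951965332031, 168.228515625), (67.98077392578125, 73.01161193847656), 51.40763854980469) 3897.5
((327.2663269042969, 168.271240234375), (68.6975326538086, 73.7547836303711), 52.04787063598633)
plate wrist [0.55052604 0.01028467 0.1435    ] pred [0.55307705 0.01409591 0.14      ]
cover corners [ 0.4773476  -0.12434023  0.144     ] [0.53591314 0.16029112 0.144     ] pred [ 0.47725484 -0.12326126  0.14      ] [0.5388599  0.17034531 0.14      ]
side [237 180] ((35.247642517089844, 35.04106140136719), (8.02641773223877, 23.047407150268555), 68.53179931640625) [0.5749823  0.00297794 0.1435    ]
scene [258 166] ((26.50794792175293, 32.43035888671875), (7.722146511077881, 16.382789611816406), 119.0407485961914) [0.57000118 0.01411634 0.1435    ]
```

View pics/w2c.png

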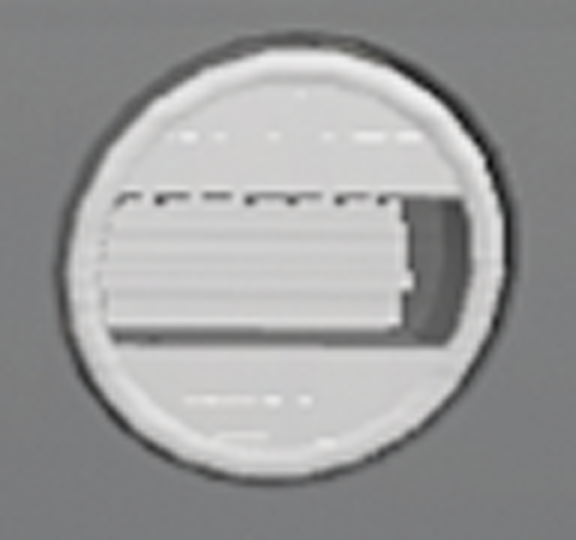

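```bash
python3 - <<'E'
from h import *
out=[]
for n in("side","scene"):
    g=cv2.imread(f"pics/{n}2.png")
    u=proj(W(-.074,0,.1435),n).round().astype(int); x0,y0=u-24; print(n,x0,y0)
    out.append(cv2.resize(g[y0:y0+48,x0:x0+48],None,fx=8,fy=8,interpolation=cv2.INTER_CUBIC))
cv2.imwrite("pics/p2.png",np.hstack(out))
g=cv2.imread("pics/w2.png"); cv2.imwrite("pics/w2r.png",cv2.resize(g[105:145,440:500],None,fx=8,fy=8))
E
```

```text
side 213 156
scene 234 142
```

View pics/p2.png

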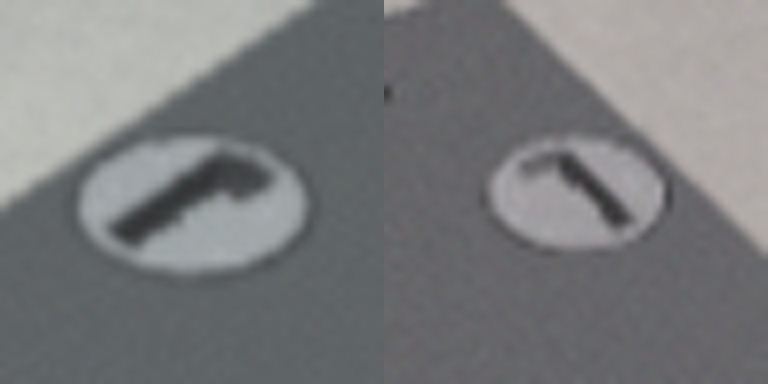

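View pics/w2r.png

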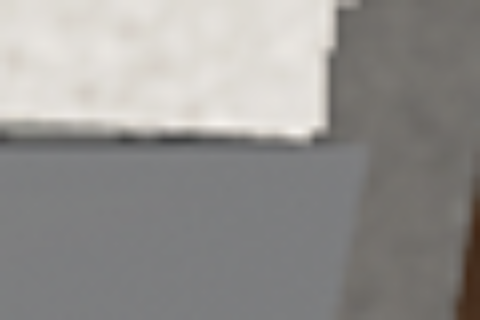

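```bash
python3 - <<'E'
from h import *
print(plane((237,181.5),.1435,"side"),plane((258.25,166),.1435,"scene"),tri((258.25,166),(237,181.5)))
d=np.load("w2.npz"); K,R,t=d['K'],d['R'],d['t']
def pl(uv,z):
    r=R.T@np.linalg.solve(K,np.r_[uv,1.]); cc=-R.T@t; return cc+r*(z-cc[2])/r[2]
print(pl((177,124),.144),pl((486,123),.144))
a,b=pl((280+115/6,125+196/6),.143),pl((280+460/6,125+197/6),.143); print(np.degrees(np.arctan2(*(b-a)[[1,0]])))
a,b=pl((177,124),.144),pl((486,123),.144); print(np.degrees(np.arctan2(*(b-a)[[1,0]])))
E
```

```text
[0.55603643 0.01058305 0.1435    ] [0.55184556 0.01316282 0.1435    ] (array([0.55296478, 0.0132222 , 0.14290655]), [array([-0.2,  0.3]), array([-0.6, -0.7])])
[ 0.47825071 -0.12459117  0.144     ] [0.53784269 0.16495921 0.144     ]
78.02593223778871
78.37041680926703
```

```bash
cat >> h.py <<'E'
F=np.array([.5530,.0120,0])
def at(z): return F+np.array([0,0,z])
E
python3 - <<'E'
from h import *
q=Q(A+np.pi/2)
bot.move_l(at(.20),q,max_speed=.12)
fingers.command_gripper(0.012)
bot.move_l(at(.155),q,max_speed=.08,threshold=15)
o=bot.observe(); print(round(o['clock'],2),o['tool_pos'].round(4),o['contact_force'].round(1),o['width'])
r=bot.move_l(at(.126),q,max_speed=.03,threshold=9)
o=bot.observe(); print(r,round(o['clock'],2),o['tool_pos'].round(4),o['contact_force'].round(1),o['moment'].round(2))
a=grab_frame("side")[:,:,::-1]; b=grab_frame("scene")[:,:,::-1]
cv2.imwrite("pics/s3.png",np.hstack([cv2.resize(a[120:250,170:300],(390,390)),cv2.resize(b[100:230,195:325],(390,390))]))
cv2.imwrite("pics/w3.png",grab_frame("wrist")[:,:,::-1])
E
```

```text
11.8 [0.5531 0.0118 0.1551] [-0.1 -0.6  0.1] 0.01193810087149696
True 12.65 [0.5528 0.0121 0.1277] [-0.4  0.5  5.4] [0.06 0.14 0.  ]
```

View pics/s3.png

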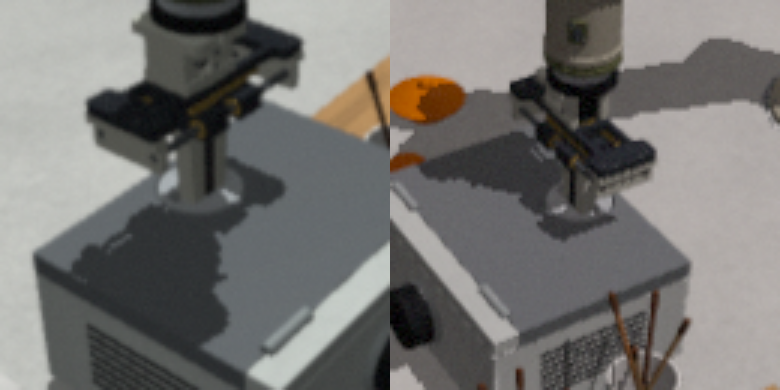

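View pics/w3.png

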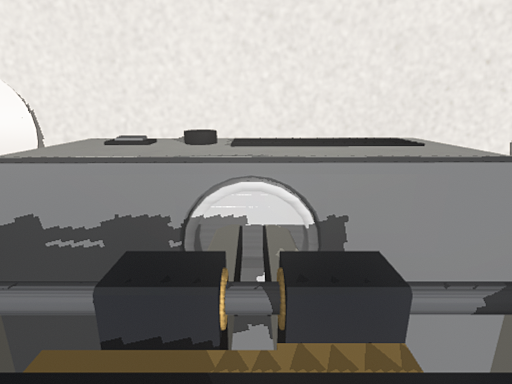

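```bash
python3 - <<'E'
from h import *
bot.move_l(at(.1262),Q(A+np.pi/2),max_speed=.02)
o=bot.observe(); print(round(o['clock'],2),o['tool_pos'].round(4),o['contact_force'].round(1),o['moment'].round(2))
for d in (10,20,30,40):
    bot.move_l(at(.1262),Q(A+np.pi/2-np.deg2rad(d)),max_speed=.05)
    o=bot.observe(); print(d,round(o['clock'],2),o['tool_pos'].round(4),o['contact_force'].round(1),o['moment'].round(2))
E
```

```text
13.05 [0.5528 0.012  0.1272] [-4.8  1.4 18.4] [ 0.14  1.1  -0.01]
10 13.38 [0.5535 0.0117 0.1272] [-3.1 -1.  16.5] [-0.06  0.71 -0.14]
20 13.7 [0.5535 0.0115 0.1272] [-3.5 -2.  16.6] [-0.17  0.77 -0.11]
30 14.03 [0.5534 0.0113 0.1272] [-3.8 -1.2 17.3] [-0.28  0.8  -0.13]
40 14.35 [0.5533 0.0112 0.1272] [-2.7 -0.9 16.6] [-0.36  0.89 -0.1 ]
```

```bash
python3 - <<'E'
from h import *
for d in (52,64,76,86,92,97,102,107,111,115):
    bot.move_l(at(.1262),Q(A+np.pi/2-np.deg2rad(d)),max_speed=.05)
    o=bot.observe(); print(d,round(o['clock'],2),o['tool_pos'].round(4),o['contact_force'].round(1),o['moment'].round(2),o['joint_pos'][-1].round(3))
    if abs(o['moment'][2])>.9: break
cv2.imwrite("pics/w4.png",grab_frame("wrist")[:,:,::-1])
E
```

```text
52 14.71 [0.5533 0.0111 0.1272] [-4.  -1.  17.3] [-0.42  0.9  -0.12] 1.028
64 15.07 [0.5533 0.011  0.1272] [-3.6 -1.2 17.4] [-0.49  0.98 -0.05] 0.877
76 15.43 [0.5533 0.0112 0.1272] [-4.  -1.7 17.9] [-0.27  1.   -0.01] 0.724
86 15.75 [0.5534 0.0113 0.1272] [-3.4  0.1 17.3] [-0.13  0.85 -0.07] 0.594
92 16.01 [0.5535 0.0113 0.1272] [-3.2  0.8 16.8] [-0.19  0.85 -0.05] 0.516
97 16.26 [0.5535 0.0112 0.1272] [-2.8 -0.6 17. ] [-0.18  0.77 -0.02] 0.45
102 16.51 [0.5535 0.0111 0.1272] [-2.6 -1.7 17.8] [-0.19  0.79  0.02] 0.383
107 16.76 [0.5536 0.0113 0.1272] [-2.2 -0.8 18.1] [-0.34  0.78  1.14] 0.318
```

View pics/w4.png

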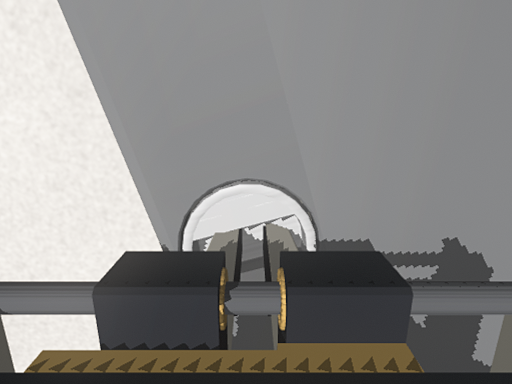

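```bash
python3 - <<'E'
from h import *
def s(t):
    o=bot.observe(); print(t,round(o['clock'],2),o['tool_pos'].round(4),o['contact_force'].round(1),o['moment'].round(2))
h=A+np.pi/2
bot.move_l(at(.1262),Q(h-np.deg2rad(109)),max_speed=.05); bot.dwell(.2); s('109')
bot.move_l(at(.1270),Q(h-np.deg2rad(96)),max_speed=.05); s('back')
bot.move_l(at(.135),max_speed=.03); s('up')
bot.move_l(at(.19),max_speed=.1)
q=Q(A+np.pi/2)
bot.move_l(at(.28)+ex*.014-ey*.078,q,max_speed=.15); s('away')
p=P("wrist"); cv2.imwrite("pics/w5.png",grab_frame("wrist")[:,:,::-1]); np.savez("w5.npz",K=p[0],R=p[1],t=p[2])
a=grab_frame("side")[:,:,::-1]; b=grab_frame("scene")[:,:,::-1]
cv2.imwrite("pics/side5.png",a);cv2.imwrite("pics/scene5.png",b)
cv2.imwrite("pics/s5.png",np.hstack([cv2.resize(a[120:290,170:340],(390,390)),cv2.resize(b[110:280,170:340],(390,390))]))
E
```

```text
109 17.26 [0.5535 0.0113 0.1272] [-4.2 -1.7 17.6] [-0.42  0.83  1.74]
back 17.63 [0.5536 0.0114 0.1276] [-1.2 -0.6 10. ] [-0.25  0.26  0.06]
up 18.05 [0.5529 0.0122 0.135 ] [-0.5  0.  -0.3] [-0.07  0.13 -0.01]
away 20.57 [ 0.5506 -0.067   0.2797] [-0.3 -0.2 -0.4] [0.02 0.01 0.02]
```

View pics/w5.png

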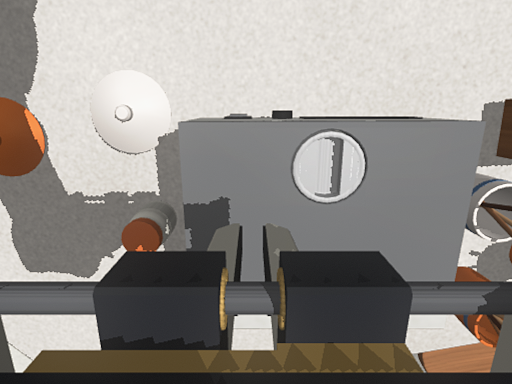

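View pics/s5.png

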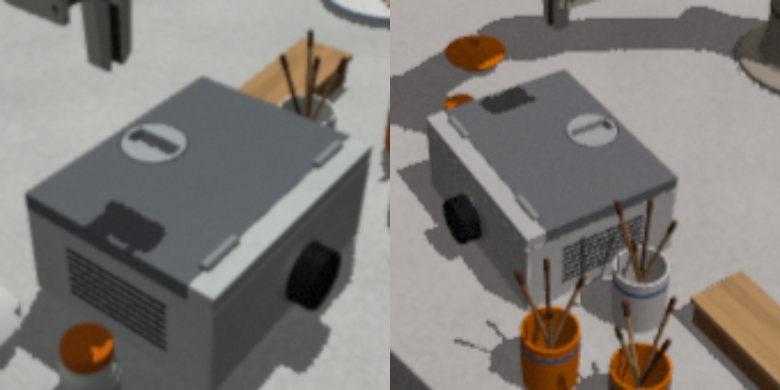

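```bash
python3 - <<'E'
import cv2
g=cv2.imread("pics/w5.png")[122:212,284:374]
cv2.imwrite("pics/w5c.png",cv2.resize(g,None,fx=6,fy=6,interpolation=cv2.INTER_CUBIC))
E
```

```text
(no output)
```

View pics/w5c.png

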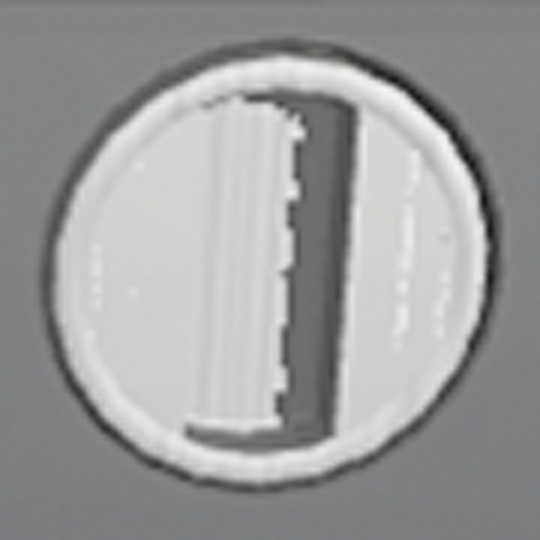

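```bash
python3 - <<'E'
from h import *
d=np.load("w5.npz"); K,R,t=d['K'],d['R'],d['t']
def pl(u,v,z):
    r=R.T@np.linalg.solve(K,np.r_[u,v,1.]); cc=-R.T@t; return cc+r*(z-cc[2])/r[2]
c=lambda x,y:(284+x/6,122+y/6)
for a,b in ((c(356,110),c(338,425)),(c(210,110),c(190,425))):
    v=pl(*a,.141)-pl(*b,.141); print('slot deg',np.degrees(np.arctan2(v[1],v[0]))%180)
v=pl(180,122.5,.14)-pl(484,121.5,.14); print('edge',np.degrees(np.arctan2(v[1],v[0]))%180)
v=pl(484,121.5,.14)-pl(452,281,.14); print('right side',np.degrees(np.arctan2(v[1],v[0]))%180, 'width',)
E
```

```text
slot deg 169.37899008739632
slot deg 167.80271110114077
edge 78.33327129781169
right side 167.89127466541262 width
```

```bash
python3 - <<'E'
from h import *
bot.move_l(np.array(bot.observe()['tool_pos'])+[0,0,.05],max_speed=.15)
bot.job_done(); print(bot.observe()['clock'])
E
```

```text
the job is handed in; nothing more can be done
the job is handed in; nothing more can be done
```

The cover is shut and its fastener is turned clockwise to the stop, and I handed the job in at about 21 s. The gripper is clear above the cover.

- **Pushing shut:** I pushed the cover down with the closed fingertips, 78 mm to the side of the fastener. It had been standing open at about 0.41 rad.
- **Turning:** I set both fingertips in the slot, pressed with about 17 N and turned clockwise. The turning moment jumped from about 0.1 to 1.7 N m at the stop. I then backed off within the slot's play and lifted out.

**Last checks:**
- **Slot angle:** the wrist picture put the slot at 167.8° and 169.4° from its two edges. The locked direction is about 168°, from the cover's front edge and side.
- **Flatness:** the pictures show the cover flat and level with the rear strip. The only height reading was with the fingers still pressing: the slot floor was at 127.2 mm, against 127 mm when shut. I took no height reading after letting go.
- **Bystanders:** the pot, jar, dish and wrist rest look unmoved in the pictures; I did not measure them again.
- **Disagreement:** the cameras differed by up to 6 mm on the fastener's centre. I used the average, and the fingertips went into the slot cleanly.

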